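# Roll a bar blank into the V-blocks and set it against the end stop

### The job

Pushing with the fingers, roll the longer, thicker aluminium bar on its side along the timber bearers until it drops into the V-blocks, then push it endways along the vee until its end is up against the stop plate. Do not lift or carry the bar, and leave the thinner bar and everything else on the bench where it lies.

Things in the scene. Friction and masses are not known exactly. Their poses are not given: they have to be found in the camera images.
- bar: the bar to move: solid round aluminium bar, 45 mm diameter, 190 mm long, flat ends, about 0.8 kg. Origin at its centre, x axis along it. It starts across the two bearers on either side of the V-blocks, nearly square to them, axis 67.5 mm above the bench, 85 to 165 mm from the vee. Dry and smooth (friction about 0.3 with anything): pushed slowly sideways at mid-height it rolls, and hardly coasts
- stub: the other bar, to be left alone: round aluminium bar, 32 mm diameter, 140 mm long. Origin at its centre, x axis along it. It lies across the two bearers on the opposite side of the V-blocks
- stand: fixed V-block stand. Origin on the bench under the vee, midway between its two steel V-blocks; x along the vee to the stop plate, y along the bearers, z up. The blocks span x from -60 to -30 and 30 to 60 mm, y within 30 mm, tops 45 mm above the bench, each with a 90 degree vee 40 mm wide, 20 mm deep, at y = 0. The 60 mm wide, 10 mm thick base plate spans x from -69 to 166 mm
- vee (a point): where the centre line of the 45 mm bar runs when it lies in the vee: midway between the V-blocks, 56.8 mm straight above the stand's origin (10.7 mm lower than on the bearers). Same axes as the stand. Sliding the bar endways along the vee takes a push of about 3 to 6 N
- bearers_a (a point): top of the two timber bearers on the stand's +y side, mid-gap: y = 125 mm, 45 mm above the bench, level with the V-blocks. Each is 30 mm wide, at the same x as a V-block, from y = 31 to 219 mm; the gap between them is 60 mm. Outer ends (y = 207 to 219 mm) carry cleats 12 mm higher and are joined by a 12 mm high batten down on the bench
- bearers_b (a point): the same for the two bearers on the stand's -y side, at y = -125 mm
- stop_face (a point): point of the stop plate's face where the centre line of the bar lying in the vee meets it: x = 120 mm in the stand's frame, 56.8 mm above the bench. The plate is upright steel across the end of the vee, 60 mm wide, 10 mm thick, from 10 to 80 mm above the bench. With its end against it the 190 mm bar has its centre at x = 25 mm in the stand's frame
- clamp: bystander: loose dark steel stirrup clamp, 60 by 86 by 18 mm, lying flat beyond the bearers. Origin under its middle
- hammer: bystander: hammer lying on the bench. Origin under its middle
- spanner: bystander: spanner lying on the bench. Origin under its middle
- bearing: bystander: ball bearing lying flat, 62 mm diameter, 16 mm high. Origin under its centre
- socket: bystander: small steel socket standing on the bench, 26 mm diameter, 34 mm high. Origin under its centre
- oil: bystander: white plastic bottle, 64 mm diameter, 160 mm high, upright. Origin under its centre
Things that resemble listed ones, but are neither listed nor needed, are in the scene too. What is shaped like the bar but pink or turquoise is not meant.

How it is judged:
By the outcome, as a careful person would: the job done as asked, in the order asked, and still so for the second after the job is handed in, with the robot touching nothing.
It also fails if it takes over 58 s, if anything falls off the work surface, if the arm or the gripper's body presses on something with over 40 N, if the wrist force passes 120 N, or if a joint passes its speed limit or range.

### The arm

A 6-joint arm with a two-finger parallel gripper is mounted at the origin on the work surface. World frame = base frame: x ahead of the robot, y to its left, z up, the work surface at z = 0. Lengths are in m, angles in degrees, forces in N, time in s.
With the tool pointing down it reaches from about 0.4 to 0.825 m from the base axis. Payload 7 kg.
Tool frame: the origin (TCP) lies at the very end of the fingers, on their centre line; the grasp point (between the pads) lies 19 mm behind it; z points along the fingers, y is the line along which they close (so a half turn about z gives the same grasp; the last joint's range is limited). The gripper opens to 88 mm and grips with 3 to 60 N. Pads are 19 mm wide; open, the fingers measure 130 mm over their backs; the gripper's body (78 mm by 193 mm) begins 47 mm behind the grasp point.
Start: joints at [83.256, 20.546, 0.682, 0, -70.136, -16.507], TCP at [0.266, 0.62, 0.227] pointing down, gripper open.
Joint ranges: [-176.03, 176.03], [-82.01, 121.73], [-58.28, 71.71], [-173.87, 95.51], [-174.79, -0.11], [-173.66, 173.66]. Speed limits (degrees/s): [136.94, 136.94, 172.46, 180, 180, 180].

### API

Orientations are given as [roll, pitch, yaw] about the fixed x, y, z axes, in that order (R = Rz(yaw) Ry(pitch) Rx(roll)).
In Python, from plant import get_state, imaging, r, finder gives the robot as it stands.
- The arm moves only by the shell command python3 -m handwheel 'ROWS' [FORCE]. ROWS is JSON, a list of rows, each a list of 5 numbers: the closure, from 0 (fully open) to 1 (shut), then the shift along the world's x, y, z in cm, then the turn about the world's z in degrees. A call has 1 to 8 rows; each row is the pose to reach, as a shift and turn from the pose commanded when the call began; what a row does not reach only later rows make up. A row lasts 1/8 s, in which the tool goes at most 62.5 mm and 10.7 degrees, less where a joint would pass 70% of its speed; a pose out of reach is approached as far as the arm can. A call with a gripper value outside its range is refused whole. The fingers move at their own pace and stop on an object; FORCE is the grip in N (left out, the last holds). Time passes only in rows, so rows that repeat a pose let the fingers close. It gives the time, the measured TCP pose, the force, the opening and the grip force at its end, in the units of the state.
- get_state(): the state, without advancing time (a new reading comes with each control period).
- imaging.capture(name): name is "scene" or "top"; returns (picture, depth): 420x560x3 uint8, red, green, blue; 420x560 float32, m along the optical axis (not along the pixel's ray), 0 where there is no reading.
- imaging.get_calibration(name): a dict with "fx", "fy", "cx", "cy" (pixels), "rvec" (rotation vector, rad) and "tvec" (3), from world to camera coordinates, as OpenCV has them. Camera axes: x right, y down, z forward; pixel columns grow to the right and rows downward; lengths in m; the calibration is good to about 2 mm. A picture is of the moment at which its call begins. get_calibration takes no time and is no camera call.
- r.close_job(): hands the job in; it is judged then, once.
Trained networks look in the newest picture that a camera, given by its name, has taken for a name from the list of things; names that differ only in an ending like _2 or _b are one class to them, and where a whole thing is asked for, a point or a joint stands for the part that bears it (a point fixed in the world has none). Each returns a list of dicts, best first, with "p" (0 to 1); they miss things now and then, are a little off and sometimes report something else, mostly with a low value. They report only what shows in the picture. A call takes as long as a camera call. They do not tell look-alikes from the thing itself.
- finder.cut_out(camera, query): "region" (420x560 bool, what is visible of it) and "pixel" ([column, row] in pixels, amid what is visible of it).
The state is a dict: "time_s": time; "joints": joint angles; "qd": joint speeds; "joint_torque": joint torques, N m; "tcp_pos": TCP position; "eef_rot": TCP orientation; "contact_force": force on the tool from outside, world axes, zero at the start; "moment": the same for the moment, N m; "gripper_width": finger opening in m; "gripper_force": force on a finger pad.
Only numpy, scipy, OpenCV 4.12 (cv2) and the standard library are available. Lean on these libraries where they do the work, as an engineer would, in place of code of your own. Each camera call takes 0.05 s, during which the arm holds its last target. There are 200 camera calls.

## Working session

There is one attempt and no reset: what is moved stays moved. The work goes in short steps, Python scripts to look and compute and a shell command to move; the robot and the scene stay as the last step left them, time stands still between calls to the robot, and variables do not carry over. Pictures are saved under pics/ and viewed, at most 10 in all, crops included, and the job is handed in when it is done.

```bash
mkdir -p pics; ls
cat > h.py <<'E'
import numpy as np, cv2
from plant import get_state, imaging, r, finder
def cal(n):
    c=imaging.get_calibration(n); R=cv2.Rodrigues(np.array(c["rvec"],float))[0]; return c,R,np.array(c["tvec"],float).ravel()
def world(n,depth,mask=None):
    c,R,t=cal(n); v,u=np.nonzero((depth>0) if mask is None else (mask&(depth>0))); d=depth[v,u]
    P=np.c_[(u-c["cx"])/c["fx"]*d,(v-c["cy"])/c["fy"]*d,d]; return (P-t)@R
def proj(n,p):
    c,R,t=cal(n); q=np.atleast_2d(p)@R.T+t; return np.c_[q[:,0]/q[:,2]*c["fx"]+c["cx"],q[:,1]/q[:,2]*c["fy"]+c["cy"]]
E
python3 - <<'E'
from h import *
for n in("top","scene"):
    im,d=imaging.capture(n); cv2.imwrite(f"pics/{n}0.png",im[:,:,::-1]); np.save(f"{n}0.npy",d)
    for q in("bar","stub","stand"):
        for o in finder.cut_out(n,q):
            P=world(n,d,o["region"]); print(n,q,round(o["p"],2),np.round(o["pixel"]),o["region"].sum(),np.round(np.median(P,0),3),np.round(np.percentile(P,98,axis=0),3),np.round(np.percentile(P,2,axis=0),3))
    print(cal(n)[1:])
print(get_state())
E
```

```text
pics
top bar 0.93 [212. 297.] 1031 [0.281 0.225 0.042] [0.371 0.254 0.05 ] [0.193 0.196 0.027]
top bar 0.66 [211. 196.] 1108 [0.566 0.213 0.086] [0.66  0.242 0.095] [0.479 0.186 0.001]
top bar 0.64 [ 85. 241.] 1078 [0.452 0.582 0.041] [0.538 0.616 0.05 ] [0.363 0.551 0.018]
top bar 0.64 [387. 136.] 1005 [ 0.732 -0.3    0.041] [ 0.769 -0.212  0.049] [ 0.699 -0.39   0.019]
top bar 0.61 [311. 183.] 535 [ 0.601 -0.07   0.074] [ 0.669 -0.054  0.081] [ 0.535 -0.087  0.062]
top stub 0.7 [313. 181.] 508 [ 0.6   -0.071  0.074] [ 0.668 -0.054  0.081] [ 0.535 -0.088  0.062]
top stub 0.58 [264. 180.] 4232 [0.617 0.067 0.042] [0.742 0.272 0.071] [ 0.523 -0.145  0.004]
top stand 0.59 [262. 183.] 4416 [0.614 0.068 0.041] [0.744 0.273 0.07 ] [ 0.523 -0.145  0.001]
(array([[-2.64452477e-02, -9.99650199e-01,  3.58096396e-04],
       [-9.94725340e-01,  2.62794451e-02, -9.91508387e-02],
       [ 9.91067451e-02, -2.97827605e-03, -9.95072351e-01]]), array([0.06260712, 0.53000387, 1.4580881 ]))
scene bar 0.85 [380. 220.] 789 [0.304 0.237 0.04 ] [0.377 0.263 0.046] [0.195 0.207 0.01 ]
scene bar 0.84 [447. 3
[... 641 characters left out ...]
1.50315324]))
{'time_s': 0.4, 'joints': array([ 8.32542975e+01,  2.05532902e+01,  6.73677722e-01, -3.09616957e-03,
       -7.01372949e+01, -1.65051850e+01]), 'qd': array([-0.07712882,  0.02938568,  0.11240548,  0.05694899,  0.00585478,
       -0.05425668]), 'joint_torque': array([ 8.44004990e-04, -5.81674397e+01,  2.92924708e+01,  6.99335128e+00,
        1.09459579e-02, -5.76032448e-05]), 'tcp_pos': array([0.26645956, 0.62006079, 0.22641022]), 'eef_rot': array([ 1.79982962e+02, -2.01175280e-03, -2.32519395e+01]), 'contact_force': array([-0.4709244 ,  0.38617799, -1.4927881 ]), 'moment': array([-0.0463981 ,  0.03816174,  0.00491284]), 'gripper_force': 0.0, 'gripper_width': 0.0875146996066717}
```

Run:
```python
import cv2
a=cv2.imread("pics/top0.png")[110:250,160:360]; cv2.imwrite("pics/top0c.png",cv2.resize(a,None,fx=4,fy=4,interpolation=cv2.INTER_CUBIC))
```

```text
(no output)
```

View pics/scene0.png

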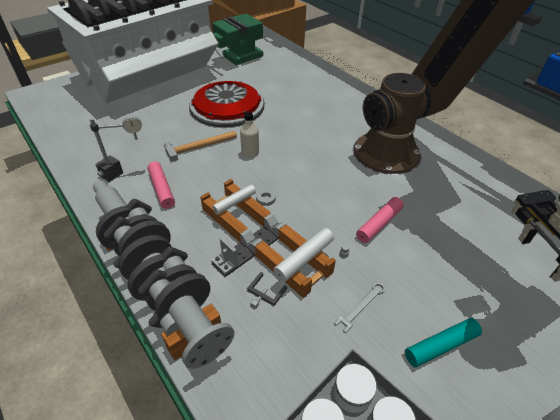

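Run:
```python
from h import *
d=np.load("top0.npy"); P=world("top",d)
m=(abs(P[:,0]-.62)<.2)&(abs(P[:,1]-.06)<.28)
Q=P[m]
for lo,hi in((.072,.1),(.052,.062),(.040,.05),(.006,.02)):
    s=Q[(Q[:,2]>lo)&(Q[:,2]<hi)]; print(lo,len(s),s.min(0).round(3),s.max(0).round(3))
# bearers tops etc: rect of z 40-50
s=Q[(Q[:,2]>.038)&(Q[:,2]<.05)]
g=np.zeros((280,200),np.uint8)
# print map 8mm cells of max z in mm (rows=x desc, cols=y desc)
xs=np.arange(.76,.46,-.01); ys=np.arange(.30,-.18,-.01)
for x in xs:
    print("%.2f"%x,"".join("%3s"%(int(1000*np.median(c)) if len(c:=Q[(abs(Q[:,0]-x)<.005)&(abs(Q[:,1]-y)<.005)][:,2]) else ".") for y in ys))
```

```text
0.072 1479 [ 0.474 -0.09   0.072] [0.725 0.251 0.099]
0.052 239 [ 0.476 -0.158  0.052] [0.735 0.286 0.062]
0.04 2009 [ 0.449 -0.22   0.04 ] [0.768 0.281 0.05 ]
0.006 2458 [ 0.421 -0.22   0.006] [0.82  0.339 0.02 ]
0.76   1  0  0  0  0  1  3  3  0  0  0 -1  0  0  1  0  0  0  0  1  6  4 15 17 19  4  0 -1  3  0  0 -1  0  0  0  0  0 -1  0  0  0  0  1  0 -1  0  0  0
0.75   0  0  0  0  0  0  4 14  2  0  0 -1  2  0  0  2  0  0 -1 14 24 19 30 19 24  3  1  0  0  0  0  0  0  0  1  0  0 -2  0  1  0  0  0  1  0  2  1  1
0.74   0  0  0  0  0  0  5 16  3  0 -1  1  1  1  0  2  0 -1  0 20 24 21 60 23 23  1  3  0  0  3  1  0  0 -1  0  3  1  0  0  2  0  0  0  1  0 -1  0  0
0.73   0  0  0  0  0  0  1  7  2  0 -1 11  7  0  0  0  0 -1  0 -1  .  . 65  .  . -1 -1  0  0  0  0 -1  0  0  2  2  0  0  0  2  0 -1  1  0  0  2  0  1
0.72   0  0  1  3 -1  0  0  3 10 13 10  8 12  1  1  0 -1  0  0  0 78 79 80 79 75 48  0  1  0 -3  0  0  2  0  2  0 -1  2  0  0  0 -1  0 -2  0  0  0  2
0.71   0  0  0  2  2  2 12  9 11  5  0  2 15  3  1  0  0  1 -2  0 37 33 38 14 14 10  1  0  2  0  0  1 -1  0 -2  0  2 -1  1  0  0 -1 -1  
[... 2913 characters left out ...]
1  0  0  1  0 -1  0  0  1  0  0  0 -1  0  0  0  4  1  1  3  2 15 17 17 14 14  1  0  1  0  0  0 -1  0
0.50   2  0  1  0  0  0  0 77 85 88 86 80  1 -1  1  0  2  0  0  1  0  0  2  0  0 -1  0  0  0  0  2  0  0  0 11 17  0 -1 14 14 -1  0  1  0  0  0  1  2
0.49   1  0  0  0  0  0  0 37 84 88 89 82  5  0  0  0  2 -2  1  0  0  0  0  1  0  2  0  0  2  0  0  0  1  1 16 14  0 -2  5 14  2  0  1 -1 -1  0  1  0
0.48   1  0  1 -1  2  0  0  3 81 86 86 67  0  0  1  1  0 -2  0  1  0  0  0  1  0  0  0 -1  1 -1  0  1  0 -2  9 17  1  0 15 15  1  0 -1  2  2 -2  1  0
0.47   2  0  2  1  1  0 -1  0  4  1  0  0  0  0  0  0  0  1  1  0  0  0  2  1  0  0  0  1 -1  1  1  0  0  1  1 15 16 17 15  1  0  0  1  1 -1  0  1  0
```

View pics/top0c.png

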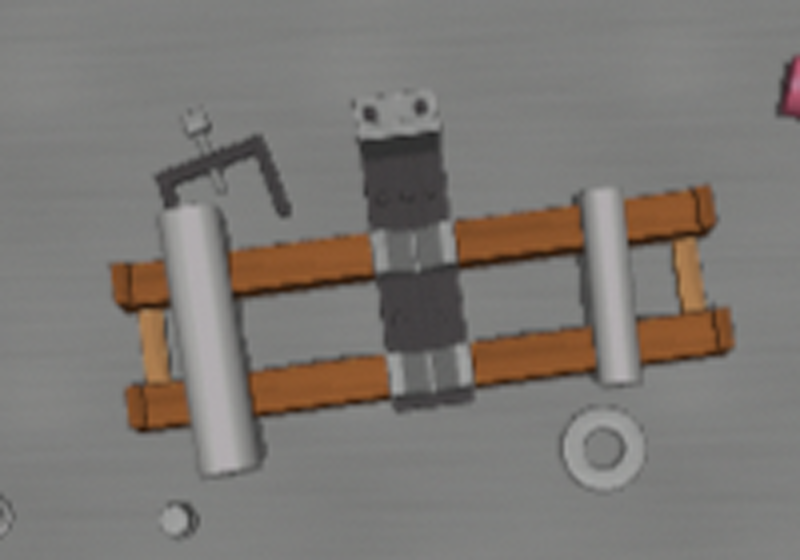

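Candidates in the scene picture: the turquoise bar (447,340), the pink bars (380,220) and (158,190), the thin aluminium stub (234,198), and the thick aluminium bar (305,254). The last one fits: it is bare aluminium, about 190 mm long, its top is at 90 mm, and it lies across the bearers. In the enlarged top crop it is at (215,340), next to the clamp. The stub is at (612,290) on the other side and the stop plate at (400,130).

```bash
cat >> h.py <<'E'
def barfit(P,zmin,cx,cy,rad=.13):
    m=(P[:,2]>zmin)&(np.hypot(P[:,0]-cx,P[:,1]-cy)<rad); S=P[m]
    (c,s,a)=cv2.minAreaRect(S[:,:2].astype(np.float32)); bx=cv2.boxPoints((c,s,a))
    e=[bx[1]-bx[0],bx[2]-bx[1]]; e=max(e,key=np.linalg.norm); th=np.degrees(np.arctan2(e[1],e[0])); th=(th+90)%180-90
    return np.array(c),s,th
E
python3 - <<'E'
from h import *
d=np.load("top0.npy"); P=world("top",d)
print("bar",barfit(P,.066,.57,.215)); 
m=(P[:,2]>.040)&(P[:,2]<.060)&(P[:,1]>-.17)&(P[:,1]<.3)&(P[:,0]>.5)&(P[:,0]<.69)
c,s,th=barfit(P,.066,.57,.215); u=np.array([np.cos(np.radians(th)),np.sin(np.radians(th))]); n=np.array([-u[1],u[0]])
m&=abs((P[:,:2]-c)@n)>.028
m&=abs(P[:,1]+.07)>.03
r_=cv2.minAreaRect(P[m][:,:2].astype(np.float32)); print("bearers",r_)
print("stub",barfit(P,.062,.6,-.07,.1))
s=P[(P[:,2]>.07)&(abs(P[:,0]-.72)<.03)&(abs(P[:,1]-.08)<.05)];print("stop",cv2.minAreaRect(s[:,:2].astype(np.float32)))
for q in ("oil","socket","clamp","bearing"):
    imaging  # newest top picture
    for o in finder.cut_out("top",q)[:2]:
        W=world("top",d,o["region"]); print(q,round(o["p"],2),np.median(W,0).round(3))
E
```

```text
bar (array([0.57008672, 0.21603495]), (0.1896962970495224, 0.04421233385801315), np.float32(8.497269))
bearers ((0.5942825078964233, 0.06436826288700104), (0.1208222284913063, 0.43801721930503845), 6.167391300201416)
stub (array([ 0.60490113, -0.10388896]), (0.14067336916923523, 0.09750303626060486), np.float32(4.0223694))
stop ((0.718085527420044, 0.07838211953639984), (0.011045286431908607, 0.05800498276948929), 4.672059535980225)
oil 0.78 [ 0.395 -0.278  0.108]
oil 0.74 [0.614 0.068 0.041]
socket 0.55 [0.446 0.244 0.033]
clamp 0.65 [0.712 0.22  0.012]
bearing 0.57 [ 0.495 -0.064  0.015]
```

```bash
python3 -m handwheel '[[0,29.8,-36.5,-8,-58.2],[0,29.8,-36.5,-8,-58.2],[0,29.8,-36.5,-8,-58.2],[0,29.8,-36.5,-8,-58.2],[0,29.8,-36.5,-8,-58.2],[0,29.8,-36.5,-8,-58.2],[0,29.8,-36.5,-8,-58.2],[0,29.8,-36.5,-8,-58.2]]'; python3 -m handwheel '[[0,0,0,0,0],[0,0,0,0,0]]'; python3 -c "
from plant import *
print(get_state()['tcp_pos'],get_state()['eef_rot'],get_state()['joints'])"
```

```text
time_s: 1.6
tcp_pos: [0.5657, 0.2528, 0.1462]
eef_rot: [180.0, -0.0, -81.5]
contact_force: [0.4, 0.5, 0.0]
gripper_width: 0.088
gripper_force: 0.0
time_s: 1.85
tcp_pos: [0.5646, 0.2551, 0.1466]
eef_rot: [-180.0, 0.0, -81.5]
contact_force: [-0.1, 0.5, -0.8]
gripper_width: 0.0876
gripper_force: 0.0
[0.56455112 0.25512029 0.14661172] [-1.79993994e+02  5.51921862e-03 -8.14879128e+01] [ 4.23521987e+01  1.88620439e+01 -1.28130324e+01 -1.45667703e-03
 -5.83168615e+01 -3.38393468e+01]
```

Now take a close look from above, then descend.

```bash
python3 -m handwheel '[[0,0,0,-3,0],[0,0,0,-6,0],[0,0,0,-8.5,0],[0,0,0,-8.5,0]]'
python3 - <<'E'
from h import *
im,d=imaging.capture("scene"); cv2.imwrite("pics/s1.png",cv2.resize(im[170:310,200:400,::-1],None,fx=4,fy=4,interpolation=cv2.INTER_CUBIC))
E
```

```text
time_s: 2.35
tcp_pos: [0.5629, 0.2555, 0.0601]
eef_rot: [179.8, -0.1, -81.4]
contact_force: [-0.2, -0.4, -0.5]
gripper_width: 0.0879
gripper_force: 0.0
```

View pics/s1.png

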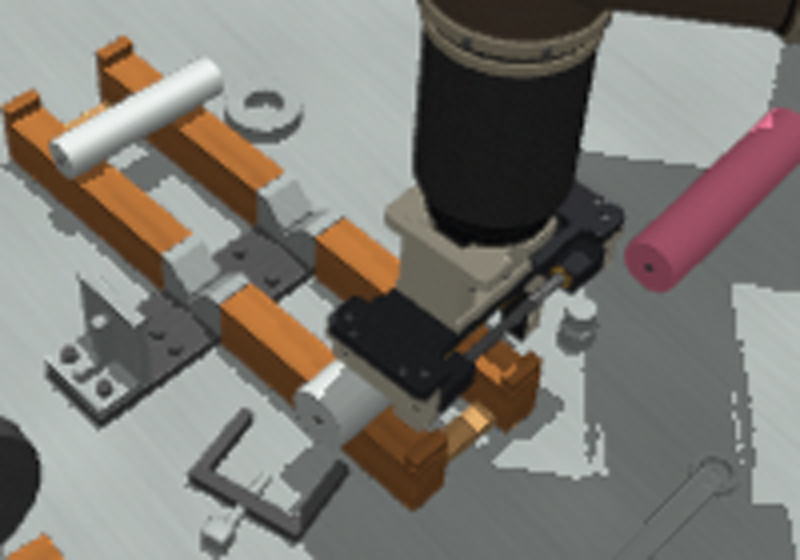

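The fingers are between the bar and the cleats, at crop (430,400), and nothing is touching. Starting a slow roll along the bearers.

```bash
python3 -m handwheel '[[0,0.05,-0.5,0,0],[0,0.1,-1,0,0],[0,0.15,-1.5,0,-0.4],[0,0.2,-2,0,-0.8],[0,0.27,-2.5,0,-1.2],[0,0.32,-3,0,-1.6],[0,0.38,-3.5,0,-2],[0,0.43,-4,0,-2.3]]'
python3 -m handwheel '[[0,0.05,-0.5,0,0],[0,0.1,-1,0,0],[0,0.15,-1.5,0,0],[0,0.2,-2,0,0],[0,0.27,-2.5,0,0],[0,0.32,-3,0,0],[0,0.38,-3.5,0,0],[0,0.43,-4,0,0]]'
python3 - <<'E'
from h import *
im,d=imaging.capture("scene"); cv2.imwrite("pics/s2.png",cv2.resize(im[170:310,200:400,::-1],None,fx=4,fy=4,interpolation=cv2.INTER_CUBIC))
p=get_state()["tcp_pos"]; a=np.radians(6.17); R=np.array([[np.cos(a),np.sin(a)],[-np.sin(a),np.cos(a)]]); print(R@(p[:2]-[.5943,.0644]))
E
```

```text
time_s: 3.4
tcp_pos: [0.5688, 0.2148, 0.0615]
eef_rot: [180.0, -0.0, -83.8]
contact_force: [0.9, 0.8, -0.2]
gripper_width: 0.0877
gripper_force: 0.2
time_s: 4.4
tcp_pos: [0.5731, 0.1748, 0.0616]
eef_rot: [180.0, 0.0, -83.8]
contact_force: [-0.9, 0.9, 0.2]
gripper_width: 0.0879
gripper_force: 0.2
[-0.00938771  0.11153199]
```

View pics/s2.png

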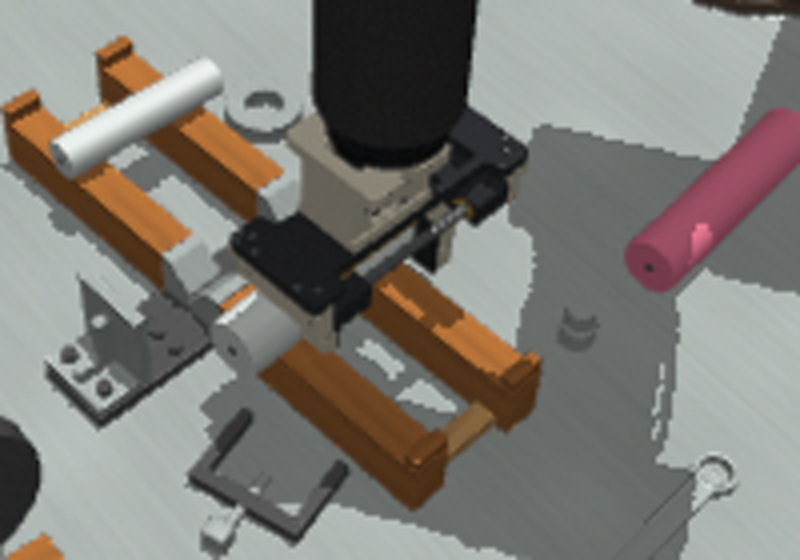

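The bar is rolling squarely ahead of the fingers, with its end at crop (235,345). Carrying on, slower near the vee.

```bash
python3 -m handwheel '[[0,0.05,-0.5,0,0],[0,0.1,-1,0,0],[0,0.15,-1.5,0,0],[0,0.2,-2,0,0],[0,0.27,-2.5,0,0],[0,0.32,-3,0,0],[0,0.36,-3.4,0,0],[0,0.4,-3.7,0,0]]'
python3 -m handwheel '[[0,0.02,-0.2,0,0],[0,0.04,-0.4,0,0],[0,0.06,-0.6,0,0],[0,0.09,-0.8,0,0],[0,0.11,-1,0,0],[0,0.13,-1.2,0,0],[0,0.15,-1.4,0,0],[0,0.17,-1.6,0,0]]'
python3 - <<'E'
from h import *
im,d=imaging.capture("scene"); cv2.imwrite("pics/s3.png",cv2.resize(im[170:310,200:400,::-1],None,fx=4,fy=4,interpolation=cv2.INTER_CUBIC))
p=get_state()["tcp_pos"]; a=np.radians(6.17); R=np.array([[np.cos(a),np.sin(a)],[-np.sin(a),np.cos(a)]]); print(R@(p[:2]-[.5943,.0644]))
E
```

```text
time_s: 5.45
tcp_pos: [0.5771, 0.1378, 0.0615]
eef_rot: [180.0, -0.0, -83.8]
contact_force: [0.4, 0.3, 0.0]
gripper_width: 0.0881
gripper_force: 0.3
time_s: 6.45
tcp_pos: [0.5788, 0.122, 0.0616]
eef_rot: [180.0, 0.0, -83.8]
contact_force: [0.4, 0.7, -0.2]
gripper_width: 0.0876
gripper_force: 0.2
[-0.0093156   0.05874695]
```

View pics/s3.png

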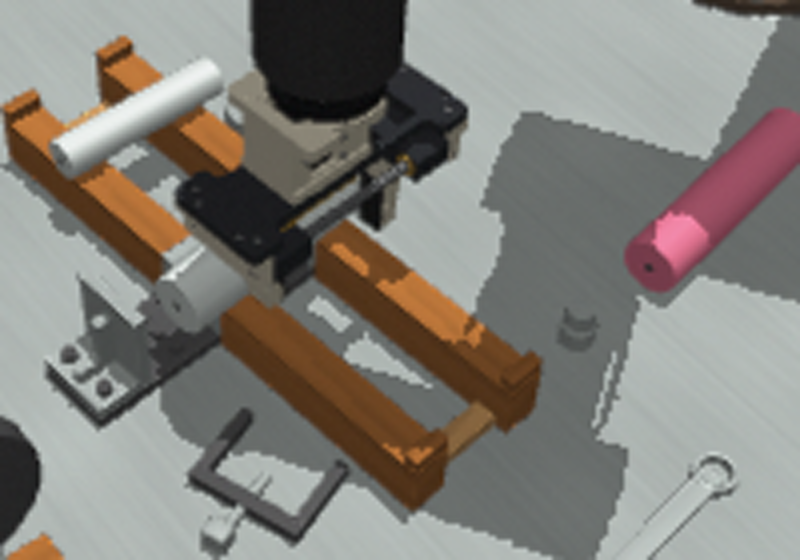

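The bar end is at crop (180,305), just short of the vee. Pushing a little further.

```bash
python3 -m handwheel '[[0,0.02,-0.2,0,0],[0,0.04,-0.4,0,0],[0,0.06,-0.6,0,0],[0,0.09,-0.8,0,0],[0,0.11,-1,0,0],[0,0.13,-1.2,0,0],[0,0.13,-1.2,0,0],[0,0.13,-1.2,0,0]]'
cat >> h.py <<'E'
_a=np.radians(6.17); RS=np.array([[np.cos(_a),np.sin(_a)],[-np.sin(_a),np.cos(_a)]])
def st(P): P=np.array(P,float).copy(); P[...,:2]=(P[...,:2]-[.5943,.0644])@RS.T; return P
E
python3 - <<'E'
from h import *
for n in("scene","top"):
    im,d=imaging.capture(n)
    for o in finder.cut_out(n,"bar"):
        S=st(world(n,d,o["region"])); m=np.median(S,0)
        if abs(m[0])<.1 and abs(m[1])<.07: print(n,o["p"],m.round(4),np.percentile(S,[1,99],axis=0).round(4))
print(st(get_state()["tcp_pos"]))
E
```

```text
time_s: 7.5
tcp_pos: [0.5801, 0.1102, 0.0616]
eef_rot: [-180.0, 0.0, -83.8]
contact_force: [0.4, 0.0, 0.1]
gripper_width: 0.0877
gripper_force: 0.0
scene 0.66 [0.0731 0.0145 0.0709] [[-0.061  -0.0165  0.043 ]
 [ 0.0968  0.0777  0.1534]]
top 0.7 [-0.026  -0.0095  0.0758] [[-0.0952 -0.0221  0.0568]
 [ 0.0903  0.0135  0.0859]]
[-0.00924113  0.04708378  0.06155301]
```

The bar top is down at about 79 mm, so it has dropped into the vee, and the push force is back to zero. Retreating upwards, closing the fingers, and going to the free end.

```bash
python3 -m handwheel '[[0,-0.1,1,0,0],[0,-0.1,1,4,0],[0,-0.1,1,8,0],[1,-4,-1,8,10],[1,-8,-4,8,20],[1,-11.3,-6,8,30],[1,-11.3,-6,8,40],[1,-11.3,-6,8,50]]' 20
python3 -m handwheel '[[1,0,0,0,10],[1,0,0,0,20],[1,0,0,0,30],[1,0,0,0,40],[1,0,0,0,40]]'
python3 - <<'E'
from h import *
im,d=imaging.capture("top"); P=st(world("top",d)); cv2.imwrite("pics/t4.png",cv2.resize(im[110:250,160:360,::-1],None,fx=4,fy=4,interpolation=cv2.INTER_CUBIC))
m=(P[:,2]>.06)&(P[:,2]<.084)&(abs(P[:,1])<.03)&(abs(P[:,0])<.115); S=P[m]; print(len(S),np.percentile(S,[.5,50,99.5],axis=0).round(4))
print(st(get_state()["tcp_pos"]),get_state()["joints"])
E
```

```text
time_s: 8.7
tcp_pos: [0.4669, 0.0505, 0.1421]
eef_rot: [-179.9, -0.0, -33.4]
contact_force: [0.6, -0.0, 0.5]
gripper_width: 0.043
gripper_force: 0.0
time_s: 9.32
tcp_pos: [0.4671, 0.0506, 0.1416]
eef_rot: [-180.0, -0.0, 6.2]
contact_force: [-0.6, 0.2, -0.2]
gripper_width: 0.0002
gripper_force: 0.0
541 [[-0.0111 -0.0218  0.0609]
 [ 0.0412  0.      0.0755]
 [ 0.0932  0.0216  0.0835]]
[-1.27952113e-01 -9.58003954e-05  1.41662749e-01] [ 3.02702745e+01  5.50758406e+00 -3.13247074e+01 -9.20540863e-04
 -5.31532270e+01  6.57776506e+01]
```

View pics/t4.png

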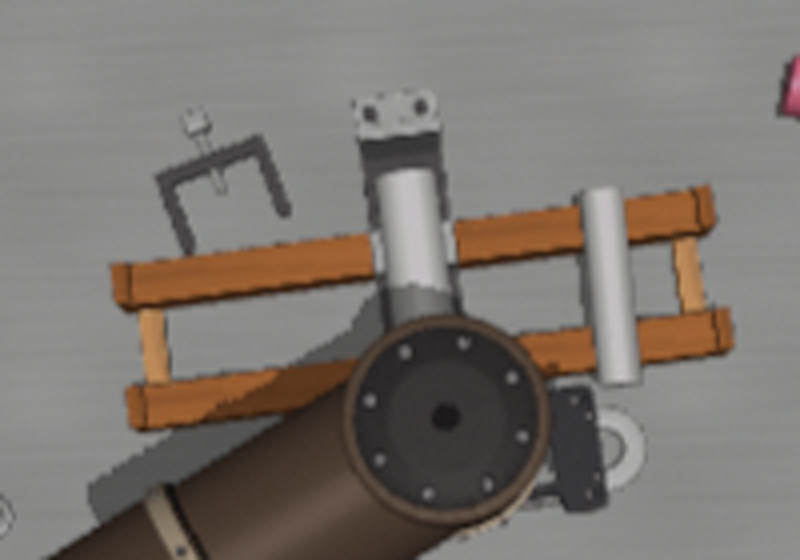

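The bar lies in the vee, with its far end at crop (408,172) about 27 mm from the stop plate. Going down behind the near end and pushing.

```bash
python3 -m handwheel '[[1,0,0,-4,0],[1,0,0,-8,0],[1,0,0,-9.5,0],[1,0,0,-9.5,0],[1,0.6,0.06,-9.5,0],[1,1.2,0.13,-9.5,0],[1,1.6,0.17,-9.5,0],[1,2.0,0.22,-9.5,0]]'
python3 -m handwheel '[[1,0.3,0.03,0,0],[1,0.6,0.06,0,0],[1,0.9,0.1,0,0],[1,1.2,0.13,0,0],[1,1.4,0.15,0,0],[1,1.6,0.17,0,0],[1,1.8,0.19,0,0],[1,2,0.22,0,0]]'
python3 - <<'E'
from h import *
im,d=imaging.capture("top"); P=st(world("top",d))
m=(P[:,2]>.06)&(P[:,2]<.084)&(abs(P[:,1])<.018)&(abs(P[:,0]-.08)<.06); print(np.sort(P[m][:,0])[::12].round(4)[-16:]); print(st(get_state()["tcp_pos"]))
E
```

```text
time_s: 10.38
tcp_pos: [0.4875, 0.0525, 0.0469]
eef_rot: [-180.0, -0.0, 6.2]
contact_force: [0.0, 0.2, 0.2]
gripper_width: 0.0005
gripper_force: 0.0
time_s: 11.38
tcp_pos: [0.5042, 0.0534, 0.0457]
eef_rot: [179.9, 0.3, 6.2]
contact_force: [-8.7, 0.0, 4.4]
gripper_width: 0.0004
gripper_force: 4.1
[0.0792 0.0832 0.0859 0.0881 0.0907 0.0935 0.0971 0.0995 0.1022 0.1057
 0.1088 0.1198 0.1212 0.1239 0.1267 0.1307]
[-0.09047294 -0.00125402  0.04574835]
```

```bash
python3 -m handwheel '[[1,0.15,0.02,0,0],[1,0.3,0.03,0,0],[1,0.45,0.05,0,0],[1,0.6,0.06,0,0],[1,0.7,0.08,0,0],[1,0.8,0.09,0,0],[1,0.9,0.1,0,0],[1,0.9,0.1,0,0]]'
python3 -m handwheel '[[1,0.1,0.01,0,0],[1,0.2,0.02,0,0]]'
```

```text
time_s: 12.42
tcp_pos: [0.5132, 0.0543, 0.0457]
eef_rot: [179.9, 0.3, 6.2]
contact_force: [-7.5, -1.3, 3.8]
gripper_width: 0.0004
gripper_force: 3.8
time_s: 12.68
tcp_pos: [0.5151, 0.0545, 0.0458]
eef_rot: [179.9, 0.3, 6.2]
contact_force: [-8.3, -0.0, 3.5]
gripper_width: 0.0008
gripper_force: 4.1
```

```bash
python3 -m handwheel '[[1,0.1,0.01,0,0],[1,0.1,0.01,0,0]]'; python3 -m handwheel '[[1,0.1,0.01,0,0],[1,0.1,0.01,0,0]]'|grep -E "pos|contact"
python3 - <<'E'
from h import *
im,d=imaging.capture("scene"); cv2.imwrite("pics/s5.png",cv2.resize(im[200:300,200:320,::-1],None,fx=6,fy=6,interpolation=cv2.INTER_CUBIC))
im,d=imaging.capture("top"); P=st(world("top",d))
m=(P[:,2]>.06)&(P[:,2]<.084)&(abs(P[:,1])<.018)&(abs(P[:,0]-.08)<.06); print(np.sort(P[m][:,0])[::10].round(4)[-16:]); print(st(get_state()["tcp_pos"]))
E
```

```text
time_s: 12.92
tcp_pos: [0.5155, 0.0545, 0.0456]
eef_rot: [179.9, 0.4, 6.2]
contact_force: [-9.1, 0.1, 5.6]
gripper_width: 0.0004
gripper_force: 4.9
tcp_pos: [0.5155, 0.0544, 0.0454]
contact_force: [-12.8, 0.7, 6.2]
[0.0944 0.0966 0.0993 0.1017 0.104  0.106  0.1086 0.1108 0.1132 0.116
 0.1184 0.1203 0.1218 0.1249 0.1276 0.1304]
[-0.07939352 -0.00148021  0.04540431]
```

View pics/s5.png

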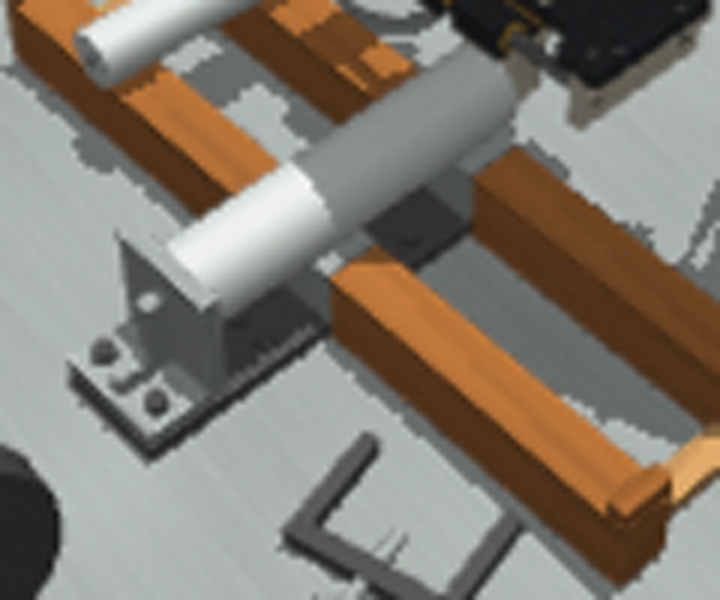

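The bar's end meets the plate at crop (195,265), and the force is rising without motion. One more nudge to confirm, then back off.

```bash
python3 -m handwheel '[[1,0.1,0.01,0,0],[1,0.2,0.02,0,0],[1,0.2,0.02,0,0]]'|grep -E "pos|contact"
python3 -m handwheel '[[1,-0.3,-0.03,0,0],[1,-1,-0.1,0,0],[1,-3,-0.3,0,0],[1,-4,-0.4,4,0],[1,-5,-0.5,9,0],[1,-8,-0.5,14,0],[1,-10,-0.5,16,0],[1,-10,-0.5,16,0]]'
python3 - <<'E'
from h import *
im,d=imaging.capture("scene"); cv2.imwrite("pics/s6.png",cv2.resize(im[170:310,200:400,::-1],None,fx=4,fy=4,interpolation=cv2.INTER_CUBIC))
im,d=imaging.capture("top"); P=st(world("top",d))
m=(P[:,2]>.06)&(P[:,2]<.084)&(abs(P[:,1])<.03)&(abs(P[:,0])<.115); S=P[m]; print(len(S),np.percentile(S,[.5,50,99.5],axis=0).round(4)); print(np.sort(P[(P[:,2]>.06)&(P[:,2]<.084)&(abs(P[:,1])<.018)&(abs(P[:,0]-.11)<.025)][:,0])[::10].round(4))
E
```

```text
tcp_pos: [0.5155, 0.054, 0.0449]
contact_force: [-19.2, 2.3, 8.9]
time_s: 14.65
tcp_pos: [0.4224, 0.0518, 0.2088]
eef_rot: [-179.9, -0.3, 6.3]
contact_force: [0.8, -0.2, 0.0]
gripper_width: 0.0001
gripper_force: 0.0
967 [[-0.0698 -0.0218  0.061 ]
 [ 0.021   0.0003  0.0756]
 [ 0.1141  0.0218  0.0834]]
[0.0851 0.0878 0.0897 0.0923 0.0943 0.0964 0.0991 0.1016 0.1044 0.1068
 0.1095 0.1116 0.114  0.1164 0.1184 0.1205 0.1228 0.1252 0.1277 0.1303]
```

View pics/s6.png

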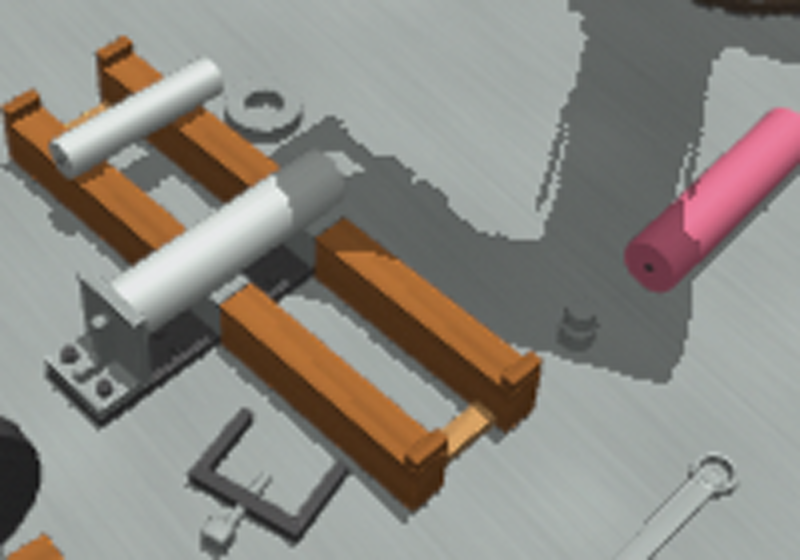

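The bar lies in the vee with its end at the plate (crop (130,300)). Its near end is at x = -70 mm, as expected, and everything else is where it was.

```bash
python3 -c "
from plant import r
print(r.close_job())"
```

```text
the job is handed in; nothing more can be done
None
```

The job is handed in: the thick bar was rolled into the V-blocks and pushed endways until its end met the stop plate, the robot is clear, and the stub and the other things nearby look undisturbed in the last picture.

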